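# Set the block heater to body temperature and switch it on

### The job

The tubes of medium in the block heater are to be warmed to body temperature: with a fingertip, push the thermostat dial round by the side of its raised bar until its white index line points at the one extra-long scale line, the one with the little wedge at its outer end, and press the far end of the power rocker fully down so that the heater is on; either may be done first. Do not pinch or grip the dial, and leave the tubes, the bottle and the tip box where they stand.

Things in the scene. Friction and masses are not known exactly. Their poses are not given: they have to be found in the camera images.
- heater: block heater, 300 mm deep, 240 wide; origin: centre of its underside on the bench; x from its front (robot side) to its rear, y to its left, z up. It is fixed. The front 125 mm is the sloping console with dial (left) and power rocker (right); behind it the housing and metal block rise to 100 mm
- panel: the light grey console: origin in the middle of its flat top face, 69 mm above the bench; x up the slope (it rises 0.21 rad, 12 degrees, towards the rear), y to the left, z out of the face. The dial's axis is at y = +33 mm, the rocker's pivot at y = -78 mm, both at x = 0; the face is bare between them
- dial (a joint): thermostat dial, rad: 0 at the low stop (index line 2.356 rad counter-clockwise from the console's +x), growing clockwise seen from above to 4.71. At 2.00 the index line is exactly on the long wedge-marked line; the other lines stand 0.236 apart. Even friction of about 0.06 N m (3 N at 20 mm from the axis), no detent or spring: it stays where left. It starts 1 to 2 rad below the mark
- dial_center (a point): on the dial's axis, 16 mm above the console, half-way up the grip bar. z is the dial's axis, out of the console; x turns with the dial, along the bar to its index end. Black skirt disc 64 mm in diameter, top 6 mm above the console; on it the raised bar, 60 mm long (30 mm each way from the axis), 14 wide, from 6 to 26 mm above the console
- dial_index (a point): outer end of the grip bar at its index side, 30 mm from the dial's axis, 16 mm above the console; a white line 3 mm wide runs along the bar's crown and down its end here
- target_mark (a point): inner end of the long wedge-marked scale line, on the console face, 35.5 mm from the dial's axis; the line runs outwards for 16 mm, with the wedge at its outer end, between two ordinary lines of 5 mm, a little left of straight up the slope
- power_switch (a joint): power rocker, rad: 0 is off (near half level, far half raised), 0.34 is on (far half fully down, near half raised). It has no snap, stays where it is left, and tips under about 2 N on its far end
- switch_far_end (a point): fixed point (axes as the console) at the far half of the rocker, 14 mm up the slope from its pivot, 6 mm above the console: where the cap's surface there lies when it is fully down; when off it stands about 5 mm higher. The black cap is 31 mm long up the slope and 22 mm wide, the bezel round it 2.5 mm high
- tube_a_mid (a point): 60 mm up a loose 50 ml tube with a blue cap (29 mm in diameter, 34 at the cap, 114 long) that stands in a rear well of the heater's block, its top about 170 mm above the bench; to be left alone
- tube_b_mid (a point): the same on the second tube, in the next rear well
- bottle_mid (a point): half-way up the loose medium bottle (68 mm in diameter, 154 mm tall) on the bench to the left of the heater; leave it
- tip_box_mid (a point): middle of the loose pipette-tip box (84 x 124 x 70 mm) on the bench to the right of the heater; leave it

How it is judged:
By the outcome, as a careful person would: the job done as asked, in the order asked, and still so for the second after the job is handed in, with the robot touching nothing.
It also fails if it takes over 51 s, if anything falls off the work surface, if the arm or the gripper's body presses on something with over 40 N, if the wrist force passes 120 N, or if a joint passes its speed limit or range.

### The arm

A 7-joint arm with a two-finger parallel gripper is mounted at the origin on the work surface. World frame = base frame: x ahead of the robot, y to its left, z up, the work surface at z = 0. Lengths are in mm, angles in rad, forces in N, time in s.
With the tool pointing down it reaches from about 400 to 750 mm from the base axis. Payload 19.5 kg.
Tool frame: the origin (TCP) lies at the very end of the fingers, on their centre line; the grasp point (between the pads) lies 19 mm behind it; z points along the fingers, y is the direction in which the jaws open and shut (so a half turn about z gives the same grasp; the last joint's range is limited). The gripper opens to 85 mm and grips with 20 to 120 N. Pads are 22 mm wide; open, the fingers measure 114 mm over their backs; the gripper's body (76 mm by 85 mm) begins 54 mm behind the grasp point. The pads swing forward as they close: fully open they stand 13 mm farther back than shut.
Start: joints at [1.125, 0.707, -0.028, 1.485, 0.022, 0.951, -0.075], TCP at [225.917, -528.731, 231.268] pointing down, gripper open.
Joint ranges: [-2.71, 2.71], [-0.32, 2.16], [-1.57, 1.52], [0, 2.45], [-1.46, 4.6], [0, 2.02], [-2.83, 2.83]. Speed limits (rad/s): [1.89, 1.89, 2.57, 2.57, 3.01, 3.01, 3.01].

### API

Orientations are given as a rotation vector (axis times angle).
In Python, from station import manip gives the robot as it stands.
- The arm moves only by the shell command python3 -m creep 'ROWS' [OPENING]. ROWS is a JSON object of lists of equal length, an entry for each row: "slide": the shift along the tool's x, y, z scaled (see below), a list of three; "dr": the turn, a rotation vector about the tool's x, y, z scaled (see below), a list of three. In form: {"slide": [[tx, ty, tz], ...], "dr": [[ax, ay, az], ...]}. A call has exactly 8 rows; each row shifts and turns the commanded pose from where the row before left it, along the tool's axes as they then stand; what a row does not reach is not made up. The controller multiplies each number of a shift by 50 cm and each number of a turn by 360 degrees. A row lasts 1/12 s, in which the tool goes at most 41.7 mm and 7.16 degrees, less where a joint would pass 70% of its speed; a pose out of reach is approached as far as the arm can. A call with a number of a shift or a turn outside -1 to 1 is refused whole. A call with a gripper value outside its range is refused whole. OPENING is the closure, from -1 (fully open) to 1 (shut), set as the call begins (- or left out, the last holds). The fingers move at their own pace and stop on an object; the grip force is fixed at half the most. Time passes only in rows, so rows that do not move let the fingers close, or fill a call up. It gives the time, the measured TCP pose, the force and the opening at its end, in the units of the state.
- manip.state(): the state, without advancing time (a new reading comes with each control period).
- manip.snapshot(name): name is "side" or "top"; returns a dict with "image" (420x560x3 uint8, red, green, blue), "K" (3x3 intrinsics, pixels), "T" (4x4, takes a point from camera to world coordinates). Camera axes: x right, y up, looking along -z (the intrinsics and any distortion apply to the point x, -y, -z); pixel columns grow to the right and rows downward; lengths in mm; the calibration is good to about 2 mm. A picture is of the moment at which its call begins. There is no depth.
- manip.sign_off(): hands the job in, once; it reports no verdict.
The state is a dict: "time_s": time; "qpos": joint angles; "joint_vel": joint speeds; "effort": joint torques, N m; "tool_pos": TCP position; "eef_rot": TCP orientation; "contact_force": force on the tool from outside, world axes, zero at the start; "torque": the same for the moment, N m; "gripper_width": finger opening in mm.
Only numpy, scipy, OpenCV 4.12 (cv2) and the standard library are available. Lean on these libraries where they do the work, as an engineer would, in place of code of your own. Each camera call takes 0.05 s, during which the arm holds its last target. There are 200 camera calls.

## Working session

There is one attempt and no reset: what is moved stays moved. The work goes in short steps, Python scripts to look and compute and a shell command to move; the robot and the scene stay as the last step left them, time stands still between calls to the robot, and variables do not carry over. Pictures are saved under pics/ and viewed, about 8 in all and at most 12, crops included, and the job is handed in when it is done.

```bash
mkdir -p pics; python3 - <<'E'
from station import manip
import cv2,numpy as np
for n in("top","side"):
    s=manip.snapshot(n); cv2.imwrite(f"pics/{n}0.png",s["image"][:,:,::-1]); print(n,np.round(s["K"],1).tolist(),np.round(s["T"],3).tolist(),[k for k in s])
st=manip.state()
for k,v in st.items(): print(k,np.round(v,3))
E
```

```text
top [[518.1, 0.0, 282.8], [0.0, 518.1, 204.5], [0.0, 0.0, 1.0]] [[-0.008, 0.983, -0.183, 420.512], [-1.0, -0.01, -0.009, 37.058], [-0.01, 0.183, 0.983, 1194.235], [0.0, 0.0, 0.0, 1.0]] ['image', 'K', 'T']
side [[526.1, 0.0, 281.5], [0.0, 526.1, 200.2], [0.0, 0.0, 1.0]] [[0.785, 0.472, -0.402, 243.381], [-0.62, 0.618, -0.484, -408.626], [0.02, 0.629, 0.777, 867.33], [0.0, 0.0, 0.0, 1.0]] ['image', 'K', 'T']
time_s 0.1
qpos [ 1.125  0.707 -0.028  1.485  0.022  0.951 -0.076]
joint_vel [ 0.001 -0.002 -0.    -0.001  0.    -0.001  0.003]
effort [ 1.0000e-03 -8.8429e+01  1.2370e+00 -2.3645e+01  1.7000e-02  5.0000e-03
 -0.0000e+00]
tool_pos [ 225.851 -528.524  230.864]
eef_rot [-3.077 -0.63   0.   ]
contact_force [0.21  0.698 0.723]
torque [-0.    -0.008  0.024]
gripper_width 85.187
```

View pics/top0.png

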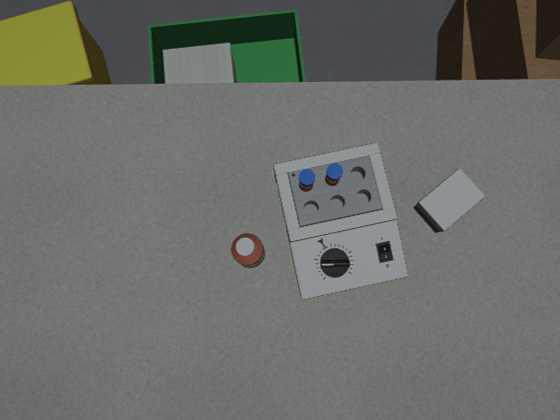

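View pics/side0.png

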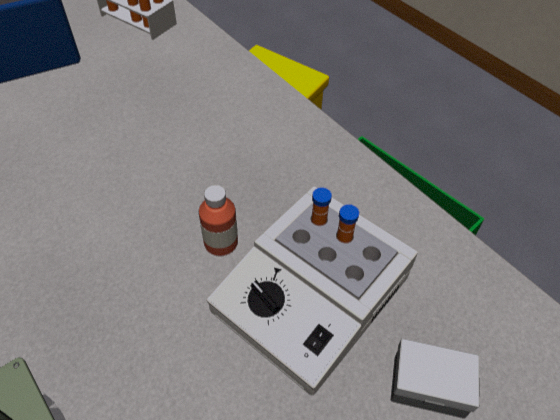

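The top view shows the dial at about (335,263) and the rocker at (385,252). In the side view they are at (266,299) and (318,340). Next I'll enlarge both.

```bash
python3 - <<'E'
import cv2,numpy as np
t=cv2.imread("pics/top0.png")[215:305,280:412]; s=cv2.imread("pics/side0.png")[255:365,225:345]
cv2.imwrite("pics/tc.png",cv2.resize(t,None,fx=6,fy=6,interpolation=cv2.INTER_CUBIC))
cv2.imwrite("pics/sc.png",cv2.resize(s,None,fx=5,fy=5,interpolation=cv2.INTER_CUBIC))
E
```

```text
(no output)
```

View pics/tc.png

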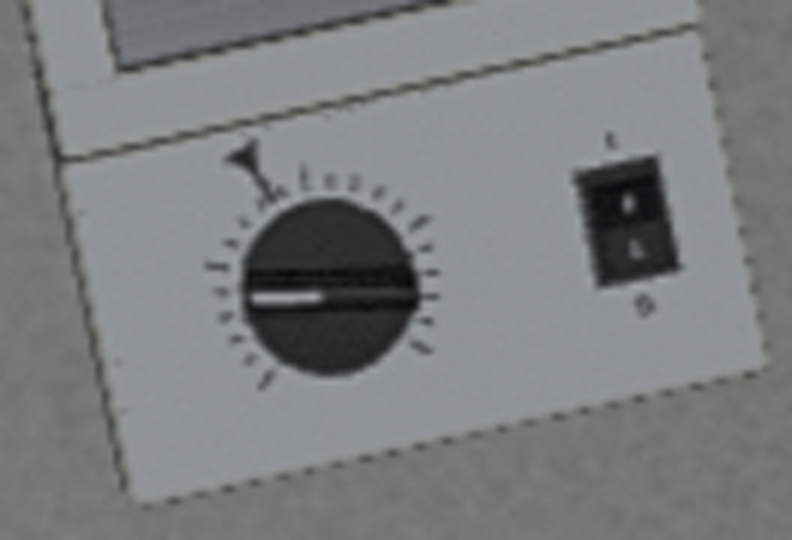

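View pics/sc.png

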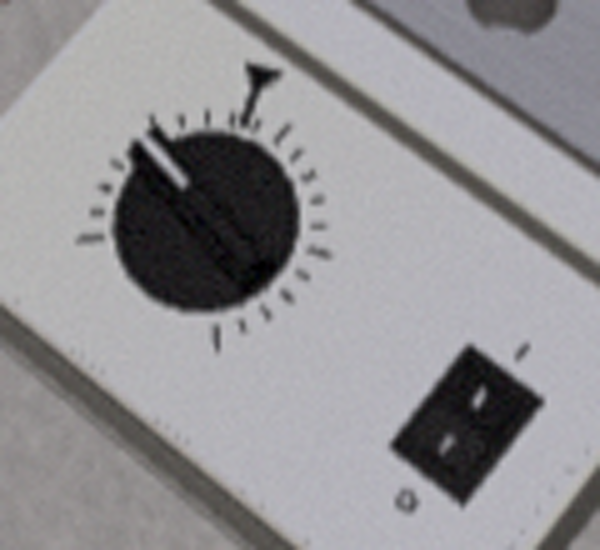

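```bash
cat > h.py <<'E'
import numpy as np,cv2
from station import manip
from scipy.optimize import least_squares
from scipy.spatial.transform import Rotation as R
def proj(s,P):
    T=np.array(s["T"]);p=(np.atleast_2d(P)-T[:3,3])@T[:3,:3]; p=p*[1,-1,-1]; q=p@np.array(s["K"]).T; return q[:,:2]/q[:,2:]
def panelR(yaw): return (R.from_euler('z',yaw)*R.from_euler('y',-0.21)).as_matrix()
def P2W(par,p): return np.array([par[0],par[1],69])+np.atleast_2d(p)@panelR(par[2]).T
def dial(th,r,z): a=2.356-th; return np.array([r*np.cos(a),33+r*np.sin(a),z])
E
python3 - <<'E'
from h import *
S={n:manip.snapshot(n) for n in("top","side")}
pts=np.array([[0,33,6],[0,-78,2.5],dial(2,35.5,0),dial(2,51.5,0)])
ct=(np.array([[331,287],[628,221],[272,203],[242,157]])+.5)/6-.5+[280,215]
cs=(np.array([[207,221],[467,424],[245,122],[262,75]])+.5)/5-.5+[225,255]
it=(np.array([[250,298],[322,298]])+.5)/6-.5+[280,215]; is_=(np.array([[140,140],[185,185]])+.5)/5-.5+[225,255]
def res(p,a=1):
    W=P2W(p,pts); return np.concatenate([(proj(S["top"],W)-ct+p[3:5]*0).ravel(),(proj(S["side"],W)-cs).ravel()])
f=least_squares(res,[400,0,.2,0,0]); print(f.x[:3],np.round(f.fun,1))
p=f.x
def r2(q):
    W=P2W(p,[dial(q[0],30,26),dial(q[0],q[1],26)]); return np.concatenate([(proj(S["top"],W)-it).ravel(),(proj(S["side"],W)-is_).ravel()])
g=least_squares(r2,[.8,3]);print(g.x,np.round(g.fun,1))
np.save("par.npy",p[:3])
for nm,l in(("dial",[0,33,0]),("sw",[14,-78,6]),("idx",dial(g.x[0],30,16))):print(nm,P2W(p,l).round(1))
print(panelR(p[2]).round(3).tolist(), manip.state()["time_s"], R.from_rotvec(manip.state()["eef_rot"]).as_matrix().round(3).tolist())
E
```

```text
[ 5.09446070e+02 -9.56642668e+01  1.94369313e-01] [-0.1 -0.2  0.3  0.2  0.8 -0.5  1.9  0.9 -0.2 -2.  -0.3 -1.3 -0.2  0.1
 -0.4  1.2]
[0.87553797 5.02747814] [ 0.6  0.8  0.3 -0.5 -0.8 -1.5  0.4 -0.8]
dial [[503.1 -63.3  69. ]]
sw [[ 536.7 -169.8   77.8]]
idx [[496.6 -34.1  85.2]]
[[0.96, -0.193, -0.205], [0.189, 0.981, -0.04], [0.208, -0.0, 0.978]] 0.2 [[0.92, 0.393, -0.0], [0.393, -0.92, 0.001], [-0.0, -0.001, -1.0]]
```

```bash
cat >> h.py <<'E'
from scipy.linalg import expm,logm
par=np.load("par.npy")
def Tm(r,p): T=np.eye(4);T[:3,:3]=r;T[:3,3]=p;return T
def cur():
    s=manip.state(); return Tm(R.from_rotvec(s["eef_rot"]).as_matrix(),s["tool_pos"])
def goal(pp,yaw):  # panel pos, panel-yaw of tool x; tool z into the face
    r=np.array([[np.cos(yaw),np.sin(yaw),0],[np.sin(yaw),-np.cos(yaw),0],[0,0,-1]])
    return Tm(panelR(par[2])@r,P2W(par,pp)[0])
def push(th,r,off,z): # finger centre 'off' behind bar mid plane at radius r; tool y = push dir
    a=2.356-th; return goal(dial(th,r,z)+off*np.array([-np.sin(a),np.cos(a),0]),a)
def rows(Tg,N,Tc=None):
    T=expm(np.real(logm(np.linalg.inv(cur() if Tc is None else Tc)@Tg))/N)
    print(N,"slide",(T[:3,3]/500).round(4),"dr",(R.from_matrix(T[:3,:3]).as_rotvec()/2/np.pi).round(4))
def inp():
    T=cur(); r=panelR(par[2]); s=manip.state()
    print("panel pos",((T[:3,3]-[par[0],par[1],69])@r).round(1),"axes",(r.T@T[:3,:3]).round(2).tolist(),"F",np.round(s["contact_force"],1),"w",round(s["gripper_width"],1),"t",s["time_s"])
E
python3 - <<'E'
from h import *
# sign check: tool y should be clockwise tangent
G=push(.88,20,32,70); print((panelR(par[2]).T@G[:3,:3]).round(2),G[:3,3]); inp()
rows(G,16)
E
```

```text
[[ 0.09  1.    0.  ]
 [ 1.   -0.09  0.  ]
 [-0.   -0.   -1.  ]] [455.57098133 -49.25711312 131.21603046]
panel pos [-320.1 -370.   233.9] axes [[0.96, 0.2, -0.21], [0.21, -0.98, 0.0], [-0.2, -0.04, -0.98]] F [ 0.5 -0.3 -0.4] w 85.0 t 0.2
16 slide [ 0.0698 -0.0103  0.0138] dr [-0.0017  0.0015 -0.0125]
```

```bash
R='{"slide":[[0.07,-0.01,0.014],[0.07,-0.01,0.014],[0.07,-0.01,0.014],[0.07,-0.01,0.014],[0.07,-0.01,0.014],[0.07,-0.01,0.014],[0.07,-0.01,0.014],[0.07,-0.01,0.014]],"dr":[[-0.0017,0.0015,-0.0125],[-0.0017,0.0015,-0.0125],[-0.0017,0.0015,-0.0125],[-0.0017,0.0015,-0.0125],[-0.0017,0.0015,-0.0125],[-0.0017,0.0015,-0.0125],[-0.0017,0.0015,-0.0125],[-0.0017,0.0015,-0.0125]]}'; echo skip >/dev/null
python3 -m creep '{"slide":[[0.07,-0.01,0.014],[0.07,-0.01,0.014],[0.07,-0.01,0.014],[0.07,-0.01,0.014],[0.07,-0.01,0.014],[0.07,-0.01,0.014],[0.07,-0.01,0.014],[0.07,-0.01,0.014]],"dr":[[-0.0017,0.0015,-0.0125],[-0.0017,0.0015,-0.0125],[-0.0017,0.0015,-0.0125],[-0.0017,0.0015,-0.0125],[-0.0017,0.0015,-0.0125],[-0.0017,0.0015,-0.0125],[-0.0017,0.0015,-0.0125],[-0.0017,0.0015,-0.0125]]}' 1
python3 - <<'E'
from h import *
inp(); rows(push(.88,20,32,70),8); rows(push(.88,20,32,70),12)
E
```

```text
time_s: 0.87
tool_pos: [419.1, -324.2, 180.3]
eef_rot: [2.667, 1.521, 0.139]
contact_force: [-0.2, 0.4, -0.1]
gripper_width: -0.1
panel pos [-106.7 -206.8  136.5] axes [[0.66, 0.75, -0.1], [0.75, -0.66, -0.04], [-0.09, -0.05, -0.99]] F [-0.2  0.4 -0.1] w -0.1 t 0.8667
8 slide [ 0.0694 -0.0108  0.0136] dr [-0.0016  0.0015 -0.0125]
12 slide [ 0.0463 -0.0066  0.0091] dr [-0.0011  0.001  -0.0083]
```

```bash
python3 -m creep '{"slide":[[0.07,-0.011,0.0135],[0.07,-0.011,0.0135],[0.07,-0.011,0.0135],[0.07,-0.011,0.0135],[0.07,-0.011,0.0135],[0.07,-0.011,0.0135],[0.07,-0.011,0.0135],[0.065,-0.011,0.0135]],"dr":[[-0.0016,0.0015,-0.0125],[-0.0016,0.0015,-0.0125],[-0.0016,0.0015,-0.0125],[-0.0016,0.0015,-0.0125],[-0.0016,0.0015,-0.0125],[-0.0016,0.0015,-0.0125],[-0.0016,0.0015,-0.0125],[-0.0016,0.0015,-0.0125]]}'
python3 - <<'E'
from h import *
for n,b in(("top",(200,310,270,420)),("side",(180,330,180,380))):
    s=manip.snapshot(n); cv2.imwrite(f"pics/{n}1.png",s["image"][:,:,::-1])
a=cv2.imread("pics/top1.png")[190:320,240:420];b=cv2.imread("pics/side1.png")[190:390,160:360]
cv2.imwrite("pics/c1.png",np.hstack([cv2.resize(a,(400,289)),cv2.resize(b,(289,289))]) if 0 else cv2.resize(b,(600,600),interpolation=cv2.INTER_CUBIC))
inp(); rows(push(.88,20,32,11),8)
E
```

```text
time_s: 1.53
tool_pos: [455.7, -48.8, 131.7]
eef_rot: [2.018, 2.228, 0.255]
contact_force: [1.8, 0.9, -0.5]
gripper_width: -0.1
panel pos [-30.   59.5  69.9] axes [[0.09, 1.0, -0.0], [1.0, -0.09, 0.0], [0.0, -0.0, -1.0]] F [ 0.6  0.1 -0.4] w 0.2 t 1.6333
8 slide [-0.0009  0.0001  0.0147] dr [-0.0001 -0.0001  0.0001]
```

View pics/c1.png

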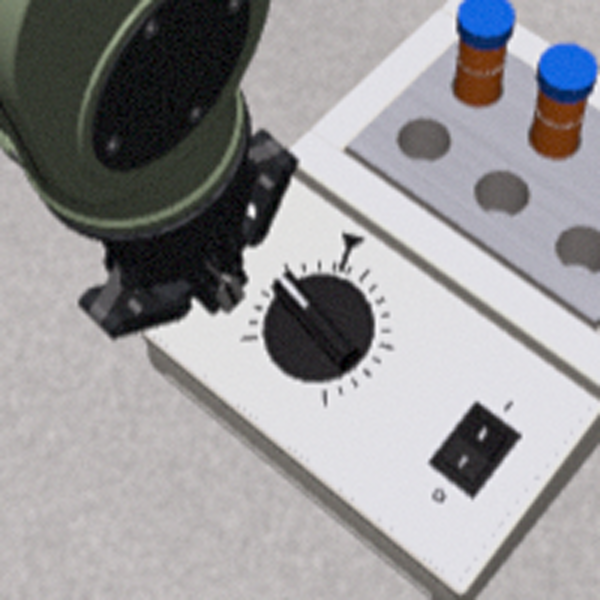

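The shut fingertip is behind the bar at crop position (230,295), clear of the dial, and the dial hasn't moved. Now I'll descend.

```bash
python3 -m creep '{"slide":[[-0.001,0,0.0147],[-0.001,0,0.0147],[-0.001,0,0.0147],[-0.001,0,0.0147],[-0.001,0,0.0147],[-0.001,0,0.0147],[-0.001,0,0.0147],[-0.001,0,0.0147]],"dr":[[0,0,0],[0,0,0],[0,0,0],[0,0,0],[0,0,0],[0,0,0],[0,0,0],[0,0,0]]}'
python3 - <<'E'
from h import *
inp(); rows(push(.88,20,18,11),8)
E
```

```text
time_s: 2.3
tool_pos: [478.5, -54.9, 84.9]
eef_rot: [2.036, 2.239, 0.237]
contact_force: [-0.1, -0.4, 0.5]
gripper_width: 0.2
panel pos [-18.7  46.   20.3] axes [[0.1, 0.99, -0.02], [0.99, -0.1, 0.01], [0.01, -0.02, -1.0]] F [-0.1 -0.4  0.5] w 0.2 t 2.3
8 slide [0.0022 0.0005 0.0023] dr [-0.0004 -0.0001 -0.0001]
```

```bash
python3 - <<'E'
from h import *
s=manip.state(); print(np.round(s["qpos"],3),np.round(s["joint_vel"],3)); inp()
s=manip.snapshot("side"); cv2.imwrite("pics/side2.png",cv2.resize(s["image"][190:390,160:360,::-1],(600,600),interpolation=cv2.INTER_CUBIC)); 
q=manip.state(); print(np.round(q["qpos"],3)); inp()
E
```

```text
[ 1.320e-01  8.040e-01 -8.100e-02  2.159e+00  2.580e-01  1.000e-03
 -8.300e-02] [ 0.003  0.165  0.005 -0.125 -0.06   0.     0.081]
panel pos [-18.7  46.   20.3] axes [[0.1, 0.99, -0.02], [0.99, -0.1, 0.01], [0.01, -0.02, -1.0]] F [-0.1 -0.4  0.5] w 0.2 t 2.3
[ 1.320e-01  8.050e-01 -8.100e-02  2.158e+00  2.580e-01  1.000e-03
 -8.200e-02]
panel pos [-18.5  46.   19.5] axes [[0.1, 0.99, -0.02], [0.99, -0.1, 0.01], [0.01, -0.02, -1.0]] F [-0.8  0.3 -1.4] w -0.1 t 2.35
```

View pics/side2.png

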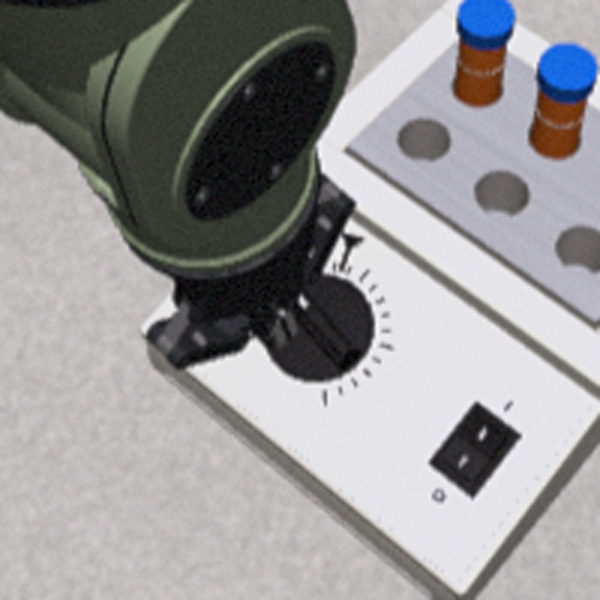

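```bash
cat >> h.py <<'E'
def vert(T):
    x=T[:3,0].copy();y=np.arctan2(x[1],x[0]);c,s=np.cos(y),np.sin(y)
    return Tm(np.array([[c,s,0],[s,-c,0],[0,0,-1]]),T[:3,3])
E
python3 - <<'E'
from h import *
rows(vert(push(.88,20,29,22)),8); rows(vert(push(.88,20,29,12)),8,vert(push(.88,20,29,22)))
E
```

```text
8 slide [ 0.0022 -0.0024 -0.0004] dr [ 0.0037 -0.0005 -0.0001]
8 slide [0.     0.0005 0.0024] dr [0. 0. 0.]
```

The joint-6 limit (q6 = 0) blocked the tilt. The finger sits close behind the bar, and the bar still looks unmoved. I'll switch to a vertical tool.

```bash
python3 -m creep '{"slide":[[0.0022,-0.0024,-0.0004],[0.0022,-0.0024,-0.0004],[0.0022,-0.0024,-0.0004],[0.0022,-0.0024,-0.0004],[0.0022,-0.0024,-0.0004],[0.0022,-0.0024,-0.0004],[0.0022,-0.0024,-0.0004],[0.0022,-0.0024,-0.0004]],"dr":[[0.0037,-0.0005,0],[0.0037,-0.0005,0],[0.0037,-0.0005,0],[0.0037,-0.0005,0],[0.0037,-0.0005,0],[0.0037,-0.0005,0],[0.0037,-0.0005,0],[0.0037,-0.0005,0]]}'
python3 - <<'E'
from h import *
inp(); print(np.round(manip.state()["qpos"],3)); rows(vert(push(.88,20,29,12)),8)
E
```

```text
time_s: 3.02
tool_pos: [467.6, -46.7, 86.2]
eef_rot: [-2.112, -2.324, -0.001]
contact_force: [0.4, 0.1, -0.1]
gripper_width: 0.2
panel pos [-27.4  56.1  23.5] axes [[0.1, 0.97, -0.21], [1.0, -0.1, 0.0], [-0.02, -0.21, -0.98]] F [ 0.4  0.1 -0.1] w 0.2 t 3.0167
[ 0.09   0.812 -0.102  2.01   0.227  0.33  -0.101]
8 slide [-0.      0.0007  0.0028] dr [ 0.     -0.     -0.0001]
```

```bash
python3 -m creep '{"slide":[[0,0.0014,0.0056],[0,0.0014,0.0056],[0,0.0014,0.0056],[0,0.0014,0.0056],[0,0.003,0],[0,0.003,0],[0,0.003,0],[0,0.003,0]],"dr":[[0,0,0],[0,0,0],[0,0,0],[0,0,0],[0,0,0],[0,0,0],[0,0,0],[0,0,0]]}'
python3 - <<'E'
from h import *
inp(); print(np.round(manip.state()["qpos"],3)); rows(vert(push(.88,20,16,12)),8)
T0=vert(push(.88,20,16,12))
for th in (1.2,1.5,1.8):
    T1=vert(push(th,20,16,12)); rows(T1,8,T0); T0=T1
E
```

```text
time_s: 3.68
tool_pos: [476.3, -46.0, 75.1]
eef_rot: [-2.113, -2.325, -0.002]
contact_force: [-6.8, 0.3, 0.8]
gripper_width: 0.0
panel pos [-21.1  55.1  10.7] axes [[0.1, 0.97, -0.21], [1.0, -0.1, 0.0], [-0.02, -0.21, -0.98]] F [-6.8  0.3  0.8] w 0.0 t 3.6833
[ 0.085  0.84  -0.099  1.987  0.229  0.324 -0.103]
8 slide [-0.      0.0017 -0.0007] dr [ 0.     -0.     -0.0001]
8 slide [ 0.0012  0.0016 -0.0004] dr [0.     0.     0.0062]
8 slide [ 0.0011  0.0015 -0.0004] dr [0.     0.     0.0059]
8 slide [ 0.0011  0.0015 -0.0004] dr [0.    0.    0.006]
```

```bash
python3 - <<'E'
from h import *
T0=cur()
for th in (1.2,1.5,1.75,1.95):
    T1=vert(push(th,20,21.5,12)); rows(T1,8,T0); T0=T1
E
```

```text
8 slide [ 0.0017  0.0019 -0.0008] dr [ 0.     -0.      0.0061]
8 slide [ 0.0015  0.0015 -0.0004] dr [0.     0.     0.0059]
8 slide [ 0.0013  0.0013 -0.0004] dr [0.    0.    0.005]
8 slide [ 0.001   0.001  -0.0003] dr [0.    0.    0.004]
```

```bash
python3 -m creep '{"slide":[[0.0017,0.0019,-0.0008],[0.0017,0.0019,-0.0008],[0.0017,0.0019,-0.0008],[0.0017,0.0019,-0.0008],[0.0017,0.0019,-0.0008],[0.0017,0.0019,-0.0008],[0.0017,0.0019,-0.0008],[0.0017,0.0019,-0.0008]],"dr":[[0,0,0.006],[0,0,0.006],[0,0,0.006],[0,0,0.006],[0,0,0.006],[0,0,0.006],[0,0,0.006],[0,0,0.006]]}'
python3 - <<'E'
from h import *
inp(); s=manip.state(); print(np.round(s["qpos"],3)); rows(vert(push(1.5,20,21.5,12)),8)
E
```

```text
time_s: 4.35
tool_pos: [484.2, -39.3, 78.3]
eef_rot: [-2.441, -1.976, -0.003]
contact_force: [-3.8, 1.0, -3.1]
gripper_width: -0.1
panel pos [-11.6  60.2  12. ] axes [[0.38, 0.9, -0.21], [0.92, -0.39, 0.0], [-0.08, -0.19, -0.98]] F [-3.8  1.  -3.1] w -0.1 t 4.35
[ 0.039  0.839 -0.041  1.961  0.087  0.342 -0.281]
8 slide [ 0.0015  0.0015 -0.0004] dr [ 0.    -0.     0.006]
```

```bash
python3 -m creep '{"slide":[[0.0015,0.0015,-0.0004],[0.0015,0.0015,-0.0004],[0.0015,0.0015,-0.0004],[0.0015,0.0015,-0.0004],[0.0015,0.0015,-0.0004],[0.0015,0.0015,-0.0004],[0.0015,0.0015,-0.0004],[0.0015,0.0015,-0.0004]],"dr":[[0,0,0.006],[0,0,0.006],[0,0,0.006],[0,0,0.006],[0,0,0.006],[0,0,0.006],[0,0,0.006],[0,0,0.006]]}'
python3 - <<'E'
from h import *
inp(); rows(vert(push(1.8,20,21.5,12)),8)
s=manip.snapshot("side"); cv2.imwrite("pics/side3.png",cv2.resize(s["image"][240:360,200:360,::-1],(800,600),interpolation=cv2.INTER_CUBIC)); 
E
```

```text
time_s: 5.02
tool_pos: [491.9, -35.8, 79.9]
eef_rot: [-2.711, -1.587, -0.002]
contact_force: [-3.5, 0.8, -1.5]
gripper_width: 0.1
panel pos [-3.3 62.2 11.8] axes [[0.63, 0.74, -0.21], [0.76, -0.65, 0.0], [-0.13, -0.16, -0.98]] F [-3.5  0.8 -1.5] w 0.1 t 5.0167
8 slide [ 0.0016  0.0015 -0.0005] dr [ 0.     -0.      0.0059]
```

View pics/side3.png

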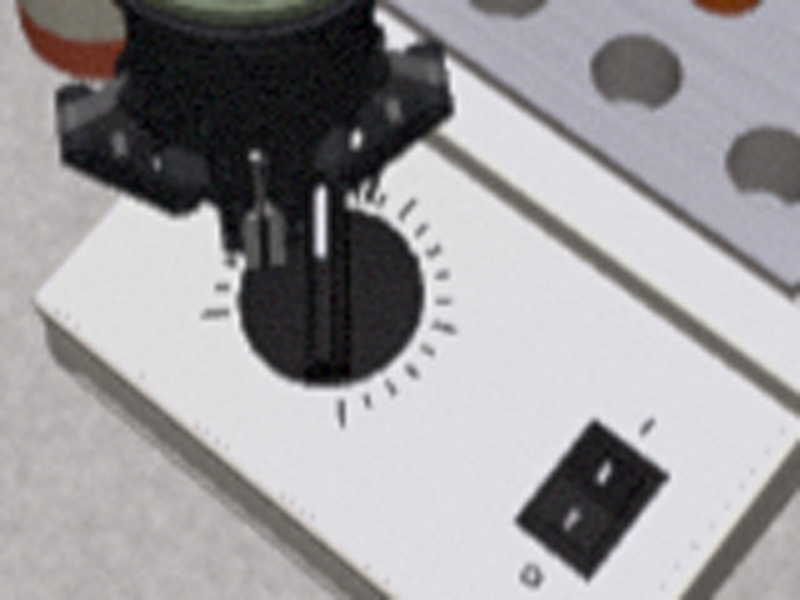

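The finger's flat back is against the bar. The white line now runs from (322,185) to (320,255) in this crop. Next I'll compute the dial angle from it.

```bash
cat >> h.py <<'E'
def theta(s,a,b,off,k): # angle from pixel direction of the crown line (a outer, b inner), crop coords
    d=(np.array(a)-np.array(b))/k; ang=np.arctan2(d[1],d[0])
    def f(t):
        q=proj(s,P2W(par,[dial(t[0],30,26),dial(t[0],5,26)])); e=q[0]-q[1]; return np.sin(np.arctan2(e[1],e[0])-ang)
    return least_squares(f,[1.6]).x[0]
E
python3 - <<'E'
from h import *
s=manip.snapshot("side"); th=theta(s,(322,185),(320,255),0,5); print(th)
for t in (1.85,1.95): rows(vert(push(t,20,21.5,12)),8)
E
```

```text
1.6668098477401474
8 slide [ 0.0018  0.0018 -0.0006] dr [ 0.    -0.     0.007]
8 slide [ 0.0023  0.0023 -0.0007] dr [ 0.    -0.     0.009]
```

```bash
python3 -m creep '{"slide":[[0.0014,0.0014,-0.0004],[0.0014,0.0014,-0.0004],[0.0014,0.0014,-0.0004],[0.0014,0.0014,-0.0004],[0.0014,0.0014,-0.0004],[0,0,0],[0,0,0],[0,0,0]],"dr":[[0,0,0.006],[0,0,0.006],[0,0,0.006],[0,0,0.006],[0,0,0.006],[0,0,0],[0,0,0],[0,0,0]]}'
python3 - <<'E'
from h import *
inp()
s=manip.snapshot("side"); a=s["image"][240:320,220:320,::-1]
s=manip.snapshot("top"); b=s["image"][225:285,300:375,::-1]
cv2.imwrite("pics/c4.png",np.hstack([cv2.resize(a,(400,320),interpolation=cv2.INTER_CUBIC),cv2.resize(b,(400,320),interpolation=cv2.INTER_CUBIC)]) )
E
```

```text
time_s: 5.78
tool_pos: [496.8, -34.8, 80.9]
eef_rot: [-2.845, -1.331, -0.003]
contact_force: [-2.3, 0.9, -1.5]
gripper_width: -0.3
panel pos [ 1.8 62.2 11.8] axes [[0.76, 0.62, -0.21], [0.63, -0.78, 0.0], [-0.16, -0.13, -0.98]] F [-2.3  0.9 -1.5] w -0.3 t 5.7833
```

View pics/c4.png

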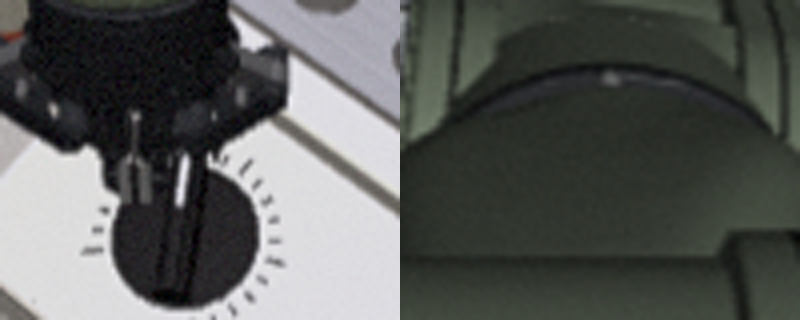

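```bash
python3 - <<'E'
from h import *
s=manip.snapshot("side"); print(theta(s,(186,158),(181,203),0,4))
A=vert(push(1.7,20,30,14)); B=vert(push(1.7,20,30,50)); C=vert(goal([17,-78,40],0.1)); D=vert(goal([17,-78,10],0.1))
rows(A,3); rows(B,5,A); rows(C,8,B); rows(D,8,C)
print(A[:3,3],C[:3,3])
E
```

```text
1.7466160880471269
3 slide [ 0.0005 -0.0055 -0.0008] dr [ 0.     -0.0001  0.0007]
5 slide [-0.0024 -0.0019 -0.0141] dr [0. 0. 0.]
8 slide [-0.0103  0.0362  0.0014] dr [-0.      0.      0.0112]
8 slide [0.0016 0.0002 0.0073] dr [ 0.  0. -0.]
[490.90990699 -29.01731087  82.18174938] [ 532.64365724 -170.59466816  111.66505489]
```

```bash
python3 -m creep '{"slide":[[0.0005,-0.0055,-0.0008],[0.0005,-0.0055,-0.0008],[0.0005,-0.0055,-0.0008],[-0.0024,-0.0019,-0.0141],[-0.0024,-0.0019,-0.0141],[-0.0024,-0.0019,-0.0141],[-0.0024,-0.0019,-0.0141],[-0.0024,-0.0019,-0.0141]],"dr":[[0,0,0],[0,0,0],[0,0,0],[0,0,0],[0,0,0],[0,0,0],[0,0,0],[0,0,0]]}'
python3 -m creep '{"slide":[[-0.0103,0.0362,0.0014],[-0.0103,0.0362,0.0014],[-0.0103,0.0362,0.0014],[-0.0103,0.0362,0.0014],[-0.0103,0.0362,0.0014],[-0.0103,0.0362,0.0014],[-0.0103,0.0362,0.0014],[-0.0103,0.0362,0.0014]],"dr":[[0,0,0.0112],[0,0,0.0112],[0,0,0.0112],[0,0,0.0112],[0,0,0.0112],[0,0,0.0112],[0,0,0.0112],[0,0,0.0112]]}'
python3 - <<'E'
from h import *
inp(); D=vert(goal([12,-78,13],0.1)); rows(D,8); rows(vert(goal([12,-78,6],.1)),8,D); rows(vert(goal([12,-78,5],.1)),8,D)
s=manip.snapshot("side"); a=s["image"][250:350,225:350,::-1]
cv2.imwrite("pics/c5.png",cv2.resize(a,(750,600),interpolation=cv2.INTER_CUBIC))
E
```

```text
time_s: 6.6
tool_pos: [483.2, -30.7, 118.3]
eef_rot: [-2.846, -1.33, -0.003]
contact_force: [0.5, 0.7, -0.5]
gripper_width: 0.0
time_s: 7.27
tool_pos: [534.6, -171.0, 112.2]
eef_rot: [-3.103, -0.482, -0.003]
contact_force: [-0.2, -0.3, -0.7]
gripper_width: 0.4
panel pos [ 18.9 -78.7  40.1] axes [[0.97, 0.11, -0.21], [0.11, -0.99, 0.0], [-0.21, -0.02, -0.98]] F [-0.2 -0.3 -0.7] w 0.4 t 7.2667
8 slide [-0.0003 -0.0002  0.007 ] dr [-0.     -0.      0.0002]
8 slide [0.0004 0.     0.0017] dr [ 0.  0. -0.]
8 slide [0.0004 0.     0.002 ] dr [ 0.  0. -0.]
```

View pics/c5.png

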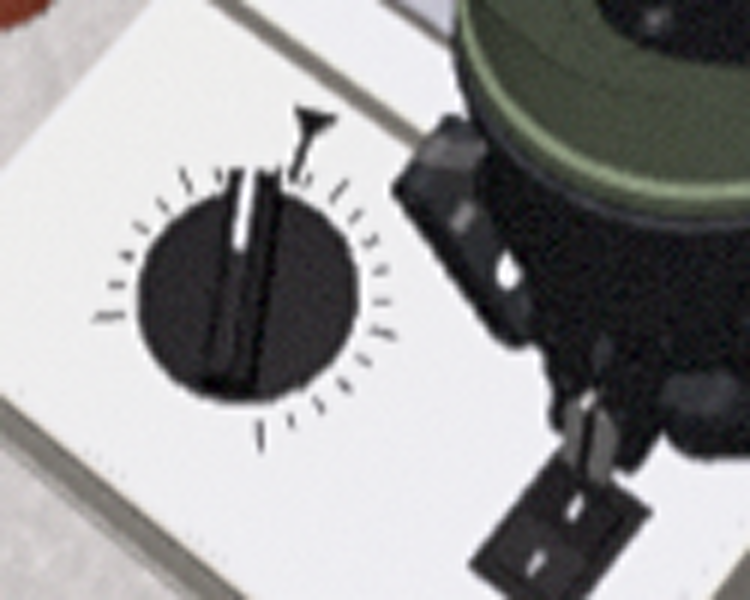

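The index line runs from (249,170) to (239,248) in this crop and the mark line from (293,178) to (312,125). The finger hovers over the far end of the rocker, so I'll press it now and measure the dial afterwards.

```bash
python3 -m creep '{"slide":[[-0.0003,0,0.007],[-0.0003,0,0.007],[-0.0003,0,0.007],[-0.0003,0,0.007],[-0.0003,0,0.007],[-0.0003,0,0.007],[-0.0003,0,0.007],[-0.0003,0,0.007]],"dr":[[0,0,0],[0,0,0],[0,0,0],[0,0,0],[0,0,0],[0,0,0],[0,0,0],[0,0,0]]}'
python3 -m creep '{"slide":[[0.0004,0,0.0017],[0.0004,0,0.0017],[0.0004,0,0.0017],[0.0004,0,0.0017],[0.0004,0,0.0017],[0.0004,0,0.0017],[0.0004,0,0.0017],[0.0004,0,0.0017]],"dr":[[0,0,0],[0,0,0],[0,0,0],[0,0,0],[0,0,0],[0,0,0],[0,0,0],[0,0,0]]}'
python3 - <<'E'
from h import *
inp(); s=manip.snapshot("side")
print(theta(s,(249,170),(239,248),0,6), theta(s,(312,125),(293,178),0,6))
E
```

```text
time_s: 7.98
tool_pos: [533.2, -170.3, 83.2]
eef_rot: [-3.102, -0.488, -0.002]
contact_force: [0.5, 0.4, -0.6]
gripper_width: -0.2
time_s: 8.65
tool_pos: [535.9, -169.9, 77.4]
eef_rot: [-3.103, -0.488, -0.006]
contact_force: [1.4, 2.4, 18.8]
gripper_width: 0.1
panel pos [ 13.1 -78.    5.8] axes [[0.97, 0.11, -0.2], [0.12, -0.99, 0.0], [-0.2, -0.02, -0.98]] F [ 1.4  2.4 18.8] w 0.1 t 8.65
1.7630999191839352 1.978384171038586
```

```bash
python3 - <<'E'
from h import *
U=vert(goal([10,-78,40],0.1)); B=vert(push(1.78,19,32,45)); D=vert(push(1.78,19,30,12)); E=vert(push(1.78,19,23,12)); F=vert(push(1.93,19,22.5,12))
rows(U,8); rows(B,8,U); rows(D,8,B); rows(E,4,D); rows(F,4,E)
E
```

```text
8 slide [-0.0025 -0.0003 -0.0082] dr [ 0.     -0.0001  0.0003]
8 slide [ 0.0086 -0.0365 -0.0006] dr [ 0.     -0.     -0.0096]
8 slide [0.0014 0.0014 0.008 ] dr [ 0.  0. -0.]
4 slide [-0.0001  0.0035 -0.0004] dr [ 0.  0. -0.]
4 slide [ 0.0016  0.0017 -0.0005] dr [0.    0.    0.006]
```

```bash
python3 -m creep '{"slide":[[-0.0025,0,-0.0082],[-0.0025,0,-0.0082],[-0.0025,0,-0.0082],[-0.0025,0,-0.0082],[-0.0025,0,-0.0082],[-0.0025,0,-0.0082],[-0.0025,0,-0.0082],[-0.0025,0,-0.0082]],"dr":[[0,0,0],[0,0,0],[0,0,0],[0,0,0],[0,0,0],[0,0,0],[0,0,0],[0,0,0]]}'
python3 -m creep '{"slide":[[0.0086,-0.0365,-0.0006],[0.0086,-0.0365,-0.0006],[0.0086,-0.0365,-0.0006],[0.0086,-0.0365,-0.0006],[0.0086,-0.0365,-0.0006],[0.0086,-0.0365,-0.0006],[0.0086,-0.0365,-0.0006],[0.0086,-0.0365,-0.0006]],"dr":[[0,0,-0.0096],[0,0,-0.0096],[0,0,-0.0096],[0,0,-0.0096],[0,0,-0.0096],[0,0,-0.0096],[0,0,-0.0096],[0,0,-0.0096]]}'
python3 - <<'E'
from h import *
inp(); D=vert(push(1.78,19,30,12)); E=vert(push(1.78,19,23,12)); F=vert(push(1.93,19,22.5,12))
rows(D,8); rows(E,4,D); rows(F,4,E)
E
```

```text
time_s: 9.37
tool_pos: [525.1, -173.1, 110.0]
eef_rot: [-3.102, -0.487, -0.002]
contact_force: [-0.3, 0.2, 0.2]
gripper_width: 0.1
time_s: 10.03
tool_pos: [482.2, -29.9, 112.4]
eef_rot: [-2.895, -1.219, -0.003]
contact_force: [0.1, -0.4, -0.1]
gripper_width: -0.4
panel pos [-4.7 69.8 45.3] axes [[0.81, 0.55, -0.21], [0.57, -0.82, 0.0], [-0.17, -0.12, -0.98]] F [ 0.1 -0.4 -0.1] w -0.4 t 10.0333
8 slide [0.0021 0.0018 0.0079] dr [ 0.     -0.      0.0003]
4 slide [-0.0001  0.0035 -0.0004] dr [ 0.  0. -0.]
4 slide [ 0.0016  0.0017 -0.0005] dr [0.    0.    0.006]
```

```bash
python3 -m creep '{"slide":[[0.0021,0.0018,0.0079],[0.0021,0.0018,0.0079],[0.0021,0.0018,0.0079],[0.0021,0.0018,0.0079],[0.0021,0.0018,0.0079],[0.0021,0.0018,0.0079],[0.0021,0.0018,0.0079],[0.0021,0.0018,0.0079]],"dr":[[0,0,0],[0,0,0],[0,0,0],[0,0,0],[0,0,0],[0,0,0],[0,0,0],[0,0,0]]}'
python3 -m creep '{"slide":[[0,0.0035,-0.0004],[0,0.0035,-0.0004],[0,0.0035,-0.0004],[0,0.0035,-0.0004],[0.0016,0.0017,-0.0005],[0.0016,0.0017,-0.0005],[0.0016,0.0017,-0.0005],[0.0016,0.0017,-0.0005]],"dr":[[0,0,0],[0,0,0],[0,0,0],[0,0,0],[0,0,0.006],[0,0,0.006],[0,0,0.006],[0,0,0.006]]}'
python3 - <<'E'
from h import *
inp(); 
s=manip.snapshot("side"); a=s["image"][250:350,225:350,::-1]
cv2.imwrite("pics/c6.png",cv2.resize(a,(750,600),interpolation=cv2.INTER_CUBIC))
E
```

```text
time_s: 10.7
tool_pos: [493.7, -29.9, 80.1]
eef_rot: [-2.897, -1.214, -0.002]
contact_force: [0.2, -0.7, 0.4]
gripper_width: -0.0
time_s: 11.37
tool_pos: [503.1, -34.9, 82.3]
eef_rot: [-2.981, -0.987, -0.001]
contact_force: [-2.9, 2.0, -2.2]
gripper_width: -0.1
panel pos [ 8.2 60.8 11.9] axes [[0.88, 0.42, -0.21], [0.43, -0.9, 0.0], [-0.19, -0.09, -0.98]] F [-2.9  2.  -2.2] w -0.1 t 11.3667
```

View pics/c6.png

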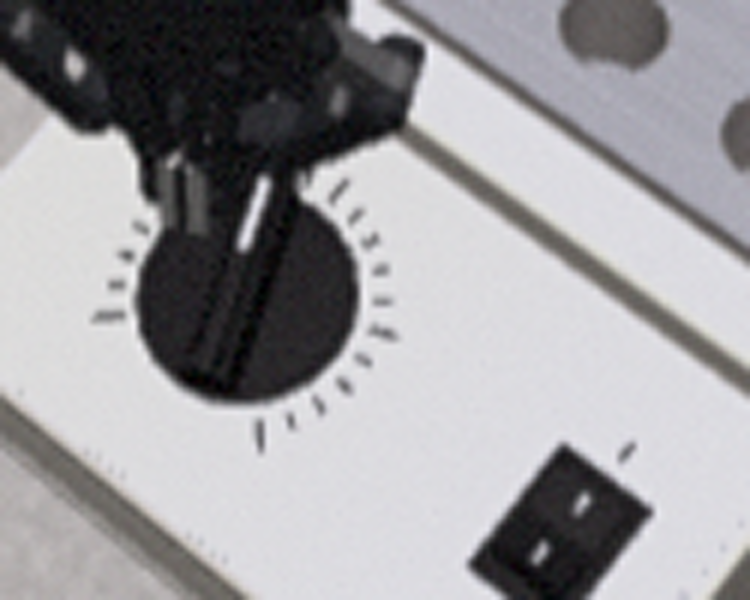

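The index line now runs from (266,175) to (243,248), nearly parallel to the mark. The rocker's far half looks flush.

```bash
cat >> h.py <<'E'
def whiteline(s):  # crown line direction by PCA on bright pixels within the dial disc
    k=8; im=cv2.resize(cv2.cvtColor(s["image"],cv2.COLOR_RGB2GRAY),None,fx=k,fy=k,interpolation=cv2.INTER_CUBIC).astype(float)
    best=None
    c=proj(s,P2W(par,[dial(1.9,16,26)]))[0]; yy,xx=np.mgrid[:im.shape[0],:im.shape[1]]; u=(xx+.5)/k-.5;v=(yy+.5)/k-.5
    d=proj(s,P2W(par,[dial(1.9,28,26),dial(1.9,4,26)])); e=d[0]-d[1]; L=np.hypot(*e); e/=L
    al=(u-c[0])*e[0]+(v-c[1])*e[1]; ac=-(u-c[0])*e[1]+(v-c[1])*e[0]
    pts=[]
    for t in np.linspace(-.32*L,.3*L,9):
        m=(abs(al-t)<.4)&(abs(ac)<4); w=np.clip(im[m]-90,0,None)
        if w.sum()>500: pts.append([np.average(u[m],weights=w),np.average(v[m],weights=w)])
    p=np.array(pts); q=p-p.mean(0); dr=np.linalg.svd(q)[2][0]; dr*=np.sign(dr@e)
    th=theta(s,dr*10,dr*0,0,1); return len(p),p[0].round(1),p[-1].round(1),th
E
python3 - <<'E'
from h import *
s=manip.snapshot("side"); print(theta(s,(266,175),(243,248),0,6)); print(whiteline(s)); inp()
E
```

```text
1.9391778036469407
(9, array([265.9, 288.2]), array([268.8, 280.1]), np.float64(1.9837430619452225))
panel pos [ 8.3 60.7 11.8] axes [[0.88, 0.42, -0.21], [0.43, -0.9, 0.0], [-0.19, -0.09, -0.98]] F [-2.2  1.9 -1.9] w 0.1 t 11.4667
```

```bash
python3 -m creep '{"slide":[[0,-0.0055,-0.0005],[0,-0.0055,-0.0005],[0,-0.0055,-0.0005],[0,-0.002,-0.018],[0,-0.002,-0.018],[0,-0.002,-0.018],[0,-0.002,-0.018],[0,-0.002,-0.018]],"dr":[[0,0,0],[0,0,0],[0,0,0],[0,0,0],[0,0,0],[0,0,0],[0,0,0],[0,0,0]]}'
python3 -m creep '{"slide":[[-0.04,0.04,-0.02],[-0.04,0.04,-0.02],[-0.04,0.04,-0.02],[-0.04,0.04,0],[-0.04,0.04,0],[-0.04,0.04,0],[-0.04,0.04,0],[-0.04,0.04,0]],"dr":[[0,0,0],[0,0,0],[0,0,0],[0,0,0],[0,0,0],[0,0,0],[0,0,0],[0,0,0]]}'
python3 - <<'E'
from h import *
inp(); s=manip.snapshot("side"); t=manip.snapshot("top")
print("side",whiteline(s)); 
cv2.imwrite("pics/c7.png",np.hstack([cv2.resize(s["image"][265:355,235:335,::-1],(400,360),interpolation=cv2.INTER_CUBIC),cv2.resize(t["image"][230:285,310:371,::-1],(400,360),interpolation=cv2.INTER_CUBIC)]))
print("top",whiteline(t))
E
```

```text
time_s: 12.13
tool_pos: [495.4, -24.4, 129.4]
eef_rot: [-2.98, -0.993, -0.003]
contact_force: [1.0, 0.2, -0.5]
gripper_width: -0.1
time_s: 12.8
tool_pos: [462.8, -249.9, 158.6]
eef_rot: [-2.98, -0.993, -0.002]
contact_force: [0.5, 0.2, 1.0]
gripper_width: 0.1
panel pos [ -55.3 -142.4  103.4] axes [[0.88, 0.42, -0.21], [0.43, -0.9, 0.0], [-0.19, -0.09, -0.98]] F [0.5 0.2 1. ] w 0.1 t 12.8
side (9, array([265.9, 288.2]), array([265.4, 279.2]), np.float64(1.5948384910135982))
top (9, array([333.6, 260.3]), array([329.7, 254.4]), np.float64(1.976381008379242))
```

View pics/c7.png

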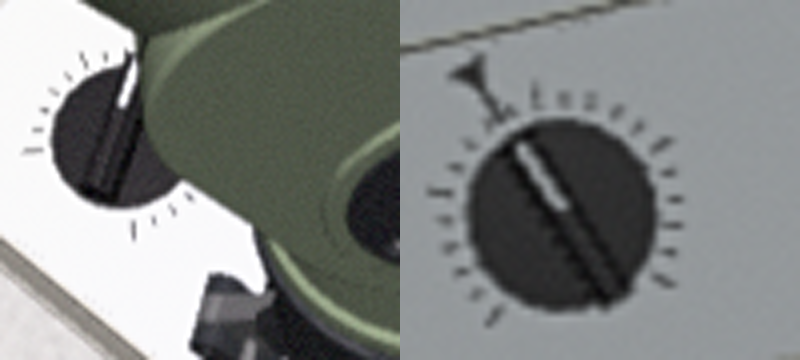

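The side view is partly blocked by the arm, while the top view shows the index almost on the mark. To get a reference, I'll measure the mark's own direction the same way from the unobstructed first pictures.

```bash
python3 - <<'E'
from h import *
K={n:manip.snapshot(n) for n in("top","side")}
def line(n,file,r0,r1,z,th0,sgn,half):
    s=K[n]; im=cv2.cvtColor(cv2.imread(file),cv2.COLOR_BGR2GRAY).astype(np.float32); im=cv2.GaussianBlur(im,(0,0),.7)
    P=proj(s,P2W(par,[dial(th0,r,z) for r in np.linspace(r0,r1,9)])); e=P[-1]-P[0]; e/=np.hypot(*e); nrm=np.array([-e[1],e[0]])
    o=np.linspace(-half,half,41); q=[]
    for p in P:
        g=p+o[:,None]*nrm; v=cv2.remap(im,g[:,0].astype(np.float32)[None],g[:,1].astype(np.float32)[None],cv2.INTER_CUBIC)[0]
        w=sgn*(v-np.median(v)); w=np.clip(w-.4*w.max(),0,None); q.append(p+nrm*np.average(o,weights=w))
    q=np.array(q); d=np.linalg.svd(q-q.mean(0))[2][0]; d*=np.sign(d@e)
    def f(t):
        a=proj(s,P2W(par,[dial(t[0],r1,z),dial(t[0],r0,z)])); a=a[0]-a[1]; return np.cross(a,d)/np.hypot(*a)
    return least_squares(f,[th0]).x[0].round(3),q[0].round(1),q[-1].round(1)
import warnings; warnings.filterwarnings("ignore")
for n in K: print("mark",n,line(n,f"pics/{n}0.png",38,46,0,2.,-1,2.5))
cv2.imwrite("pics/topN.png",K["top"]["image"][:,:,::-1])
print("index top",line("top","pics/topN.png",10,26,26,1.97,1,2.5))
E
```

```text
mark top (np.float64(1.99), array([324.6, 247.3]), array([322.6, 244.2]))
mark side (np.float64(1.973), array([273.8, 277.7]), array([275.3, 273.6]))
index top (np.float64(1.969), array([333. , 259.7]), array([328.8, 253.4]))
```

```bash
python3 -m creep '{"slide":[[-0.072,0.021,-0.015],[-0.072,0.021,-0.015],[-0.072,0.021,-0.015],[-0.072,0.021,-0.015],[-0.072,0.021,-0.015],[-0.072,0.021,-0.015],[-0.072,0.021,-0.015],[-0.072,0.021,-0.015]],"dr":[[0,0,0],[0,0,0],[0,0,0],[0,0,0],[0,0,0],[0,0,0],[0,0,0],[0,0,0]]}'
python3 - <<'E'
from h import *
s=manip.snapshot("side")["image"][:,:,::-1]; t=manip.snapshot("top")["image"][:,:,::-1]; s0=cv2.imread("pics/side0.png")
cv2.imwrite("pics/sideN.png",s); cv2.imwrite("pics/topN.png",t)
z=lambda i,x,y,w,h,W,H:cv2.resize(i[y:y+h,x:x+w],(W,H),interpolation=cv2.INTER_CUBIC)
cv2.imwrite("pics/c8.png",np.vstack([np.hstack([z(s,235,262,64,64,400,400),z(s,298,320,40,40,200,400)[:,:0],np.vstack([z(s0,298,320,40,40,200,200),z(s,298,320,40,40,200,200)]),np.vstack([z(cv2.imread("pics/top0.png"),370,235,30,30,200,200),z(t,370,235,30,30,200,200)])]),cv2.resize(np.hstack([s[:,100:500],t[:,200:500]]),(800,480))[:200]]))
print("side",whiteline(manip.snapshot("side")),"top",whiteline(manip.snapshot("top"))); inp()
E
```

```text
time_s: 13.67
tool_pos: [282.7, -488.9, 218.2]
eef_rot: [-2.979, -0.995, -0.003]
contact_force: [0.8, 0.3, -0.4]
gripper_width: -0.2
side (9, array([265.9, 288.2]), array([266.5, 279.4]), np.float64(1.717815156120189)) top (9, array([333.6, 260.3]), array([329.7, 254.4]), np.float64(1.9767487261810308))
panel pos [-260.1 -341.4  207.3] axes [[0.88, 0.42, -0.21], [0.43, -0.9, 0.0], [-0.19, -0.09, -0.98]] F [ 0.9  1.  -0.6] w -0.1 t 13.8667
```

View pics/c8.png

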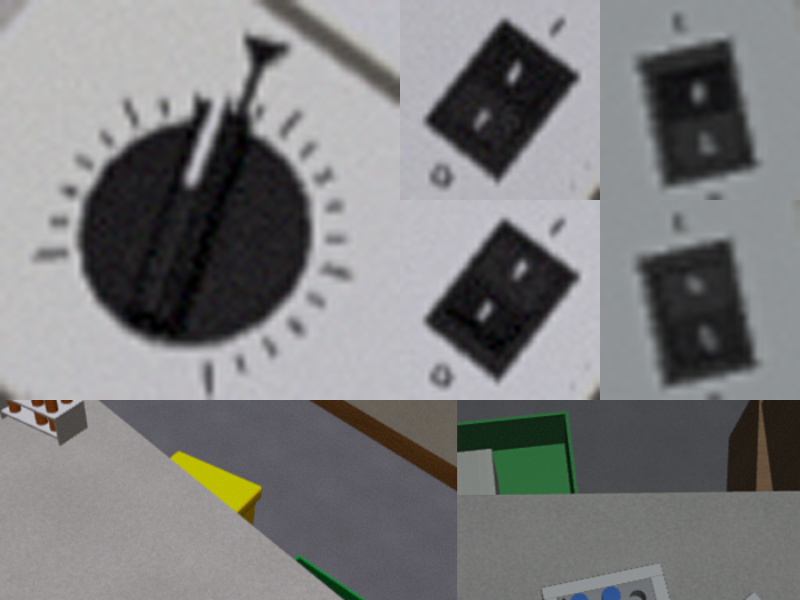

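```bash
python3 - <<'E'
from h import *
s=manip.snapshot("side"); print("th side",theta(s,(219,100),(188,185),0,6.25),"mark",theta(s,(265,50),(243,112),0,6.25))
d=cv2.absdiff(cv2.imread("pics/top0.png"),cv2.imread("pics/topN.png")).max(2)
for n,(x,y,w,h) in dict(tubes=(285,155,100,45),bottle=(225,228,45,45),box=(410,165,80,70)).items(): print(n,(d[y:y+h,x:x+w]>40).sum())
manip.sign_off()
E
```

```text
th side 1.9839272472573934 mark 1.9751189915284446
tubes 0
bottle 0
box 0
the job is handed in; nothing more can be done
```

The dial's index line is on the wedge-marked line and the power rocker is on. I handed the job in at about 14 s of the allowed 51 s, with the arm well clear of everything.

I pushed the dial round with the back of the shut fingers against the side of its bar, in two pushes. Between them I pressed the far end of the rocker down until it stopped, at 19 N and about 6 mm above the console.

**Last checks**
- **Dial:** the side view gives 1.98 rad for the index and 1.975 for the mark. The top view gives about 1.97 and 1.99. The two views differ in sign, but both put the index within about 0.02 rad of the mark.
- **Rocker:** the before and after pictures show the shading of its two halves swapped, so it is over to "on". I judge it fully down from the force and height.
- **Tubes, bottle and tip box:** the top view shows no change around any of them.

**What went wrong**
- **First descent:** with the tool tilted square to the console, joint 6 reached the end of its travel and the finger ended up about 1 cm off target. It showed no contact force and the dial did not appear to move. I carried on with the tool vertical.
- **Automatic index-line reading:** in the side view it gave wrong values (1.59 and 1.72 rad) because it also picked up the white console. I discarded those and read the line by hand.

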